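Pack the adapter in the instrument's drawer and start its locking bolt

ROBOT

A 6-joint arm with a two-finger parallel gripper is mounted at the origin on the work surface; the furniture and walls round the work are solid. World frame = base frame: x ahead of the robot, y to its left, z up, the work surface at z = 0. Lengths are in mm, angles in rad, forces in N, time in s.
With the tool pointing down it reaches from about 275 to 1000 mm from the base axis. Payload 8.4 kg.
Tool frame: the origin (TCP) lies midway between the tips of the shut fingers; the grasp point (between the pads) lies 19 mm behind it; z points along the fingers, y is the line along which they close (so a half turn about z gives the same grasp; the last joint's range is limited). The gripper opens to 85 mm and grips with 20 to 120 N. Pads are 22 mm wide; open, the fingers measure 114 mm over their backs; the gripper's body (76 mm by 85 mm) begins 54 mm behind the grasp point. The pads swing forward as they close: fully open they stand 13 mm farther back than shut.
Start: joints at [1.118, 0.353, 1.633, -0, 1.155, -0.002], TCP at [272.303, 562.565, 231.281] pointing down, gripper open.
Joint ranges: [-2.63, 2.63], [-0.92, 2.1], [0.06, 2.66], [-1.3, 4.44], [0, 2.69], [-3.02, 3.02]. Speed limits (rad/s): [2.22, 2.22, 2.79, 3.14, 3.14, 3.14].

INTERFACE

Orientations are given as [roll, pitch, yaw] about the fixed x, y, z axes, in that order (R = Rz(yaw) Ry(pitch) Rx(roll)).
In Python, from rig import * gives the robot as it stands.
- The arm moves only by the shell command python3 -m jog 'ROWS' [FORCE]. ROWS is JSON, a list of rows, each an object of numbers: "x", "y", "z": the shift along the tool's x, y, z in cm; "spin": the turn about the tool's z in rad; "grip": the closure, from 0 (fully open) to 1 (shut). In form: [{"x": .., "y": .., "z": .., "spin": .., "grip": ..}, ...]. A call has 1 to 20 rows; each row shifts and turns the commanded pose from where the row before left it, along the tool's axes as they then stand; what a row does not reach is not made up. A row lasts 1/12 s, in which the tool goes at most 41.7 mm and 7.16 degrees, less where a joint would pass 70% of its speed; a pose out of reach is approached as far as the arm can. A call with a gripper value outside its range is refused whole. The fingers move at their own pace and stop on an object; FORCE is the grip in N (left out, the last holds). Time passes only in rows, so rows that do not move let the fingers close. It gives the time, the measured TCP pose, the force, the opening and the grip force at its end, in the units of the state.
- sense(): the state, without advancing time (a new reading comes with each control period).
- grab_frame(name): name is "scene" or "top"; returns a dict with "pixels" (400x640x3 uint8, blue, green, red), "camera_matrix" (3x3 intrinsics, pixels), "k1" (the pictures are not rectified: a ray, as slopes to the right and down, at radius r is drawn at 1 + k1 r^2 times it, then the intrinsics apply), "rvec" (rotation vector, rad) and "tvec" (3), from world to camera coordinates, as OpenCV has them. Camera axes: x right, y down, z forward; pixel columns grow to the right and rows downward; lengths in mm; the calibration is good to about 2 mm. A picture is of the moment at which its call begins. There is no depth.
- sign_off(): hands the job in; it is judged then, once.
The state is a dict: "clock": time; "qpos": joint angles; "qvel": joint speeds; "joint_efforts": joint torques, N m; "eef_pos": TCP position; "tcp_rot": TCP orientation; "contact_force": force on the tool from outside, world axes, zero at the start; "wrist_torque": the same for the moment, N m; "opening": opening from 0.0 (shut) to 1.0 (fully open); "grasp_force": force on a finger pad.
Only numpy, scipy, OpenCV 4.12 (cv2) and the standard library are available. Lean on these libraries where they do the work, as an engineer would, in place of code of your own. Each camera call takes 0.05 s, during which the arm holds its last target. There are 200 camera calls.

TASK

The repaired bench instrument goes back to its owner: lay its black power adapter flat in the open accessory drawer, let go of it, and push the drawer fully shut. Then start the locking bolt on the roof without cross-threading it: turn the knurled knob backward (counterclockwise from above) until the bolt drops a thread, then forward (clockwise) one full turn from there. Finish with the knob still in the gripper, holding the started bolt still for the driver to come, and leave the other things on the bench where they are.

Things in the scene. Friction and masses are not known exactly. Their poses are not given: they have to be found in the camera images.
- power_adapter: black mains power adapter, a plain block 44 (own x) x 75 (own y) x 30 mm tall, lying flat loose on the bench, 0.11 to 0.23 kg. Origin: centre of its underside. Grasp it across the 44 mm width, from above.
- case: grey sheet-steel bench instrument, 150 (own x) x 140 (own y) mm, roof 58 mm above the bench, fixed in place; its drawer side faces own -x. Origin: on the bench, under the bolt's axis, the centre of the case; own z up. Two binding posts and a rocker switch, up to 16 mm high, stand along the roof's back edge.
- boss_mouth (a point): centre of the mouth of the threaded boss, 83.5 mm above the bench: a round aluminium boss, 35 mm across, standing on the middle of the roof round the bolt's shank; right-hand thread, 6 mm pitch, loose (1.2 mm of play).
- drawer (a joint): opening of the accessory drawer in m: 0 shut, at most 0.100; it slides out of the case along the case's -x with about 1 N of friction and stays where it is left. It starts 0.090 to 0.100 open.
- drawer_floor (a point): centre of the drawer's inner floor, 12 mm above the bench (moves with the drawer; axes as the case's). The tray inside is 98 mm (x) x 121 mm (y), its side walls rise 24 mm above the floor; only its front part, before the case, lies open from above: from 49 mm in front of this point back to the case.
- drawer_front (a point): centre of the outer face of the drawer front (moves with the drawer; axes as the case's, face looks to -x), a plain panel 138 mm wide, from 8 to 54 mm above the bench. Push here along the case's +x. When shut this point is 80 mm in front of the bolt's axis.
- bolt: captive locking bolt: dark knurled round knob, 36 mm across, 22 mm tall, on a threaded shank upright in the boss; grip it at any yaw. Origin: centre of the knob, on the axis: about 114 mm above the bench at the start, 109 right after the drop, 103 one turn after it. Slides freely along its axis under its 1.4 N weight (at most 117 mm high): gripped it cannot drop; it drops when let go or pressed down lightly (under 25 N).
- bolt_turn (a joint): turn of the bolt in rad, counted over several turns, growing clockwise seen from above (forward). Starts at 0.6 to 1.7, the thread end lying on the boss's thread. Turned backward it rises 6 mm a turn and, at about -0.15, falls 6 mm off the thread's start; forward from there it goes down 6 mm a turn. One turn past the drop: about 6.1. Friction 0.02 N m; stays where it is left.
- heatsink: bystander: bare aluminium finned heatsink, 40 x 45 x 24 mm; origin: centre of its underside
- screw_tin: bystander: open round tin of screws, 65 mm across, 28 mm tall; origin: centre of its underside
- dropper_bottle: bystander: small dropper bottle, 34 mm across, 104 mm tall; origin: centre of its underside
- side_cutters: bystander: side cutters lying flat, 48 x 130 x 10 mm; origin: centre of the underside
- driver_orange: bystander: larger of the two small screwdrivers, 159 mm long, lying; origin: centre of the underside
- driver_yellow: bystander: smaller of the two small screwdrivers, 119 mm long, lying; origin: centre of the underside
- marker_red: bystander: marker pen, 128 mm long, lying; origin: centre of the underside

How it is judged:
By the outcome, as a careful person would: the job done as asked, in the order asked, and still so for the second after the job is handed in, while the arm keeps its last pose, push and grip.
It also fails if it takes over 72 s, if anything falls off the work surface, if the arm or the gripper's body presses on something with over 40 N, if the wrist force passes 120 N, or if a joint passes its speed limit or range.

## Working session

There is one attempt and no reset: what is moved stays moved. The work goes in short steps, Python scripts to look and compute and a shell command to move; the robot and the scene stay as the last step left them, time stands still between calls to the robot, and variables do not carry over. Pictures are saved under pics/ and viewed, at most 10 in all, crops included, and the job is handed in when it is done.

```bash
mkdir -p pics; ls; cat > h.py <<'E'
from rig import *
import numpy as np, cv2
def cam(f):
    R=cv2.Rodrigues(np.array(f["rvec"],float))[0]; return np.array(f["camera_matrix"],float),f["k1"],R,np.array(f["tvec"],float).ravel()
def ray(f,u,v):
    K,k,R,t=cam(f)
    p=cv2.undistortPoints(np.array([[[u,v]]],float),K,np.array([k,0,0,0.]))[0,0]
    return -R.T@t, R.T@np.array([p[0],p[1],1])
def plane(f,u,v,z):
    o,d=ray(f,u,v); return o+d*(z-o[2])/d[2]
def proj(f,P):
    K,k,R,t=cam(f)
    return cv2.projectPoints(np.array(P,float).reshape(-1,3),cv2.Rodrigues(R)[0],t,K,np.array([k,0,0,0.]))[0].reshape(-1,2)
E
python3 - <<'E'
from h import *
for n in("scene","top"):
    f=grab_frame(n); cv2.imwrite(f"pics/{n}0.png",f["pixels"]); np.save(n+"0.npy",f,allow_pickle=True); K,k,R,t=cam(f); print(n,-R.T@t,R[2],k,K[0])
print(sense())
E
```

```text
pics
scene [-260.20061276  384.83968303  775.12114207] [ 0.65602053 -0.42757906 -0.62194309] 0.009745079266242894 [366.45276645   0.         319.68387638]
top [ 346.19248306  -53.9833852  1517.69603182] [ 7.87250627e-02 -4.24597851e-04 -9.96896276e-01] 0.030590431363075692 [510.75822185   0.         316.04564111]
{'clock': 0.1, 'qpos': array([ 1.11762840e+00,  3.53582277e-01,  1.63405825e+00,  2.49263577e-05,
        1.15518196e+00, -2.38549286e-03]), 'qvel': array([ 0.00049452, -0.00292149, -0.00235226, -0.00046647,  0.00120107,
        0.00065912]), 'joint_efforts': array([-1.21639587e-03, -6.06372714e+01, -3.42812490e+01, -2.10828834e-04,
        4.13556292e-03,  7.86153282e-05]), 'eef_pos': array([272.09438877, 562.19580501, 230.63527771]), 'tcp_rot': array([-3.14036288e+00, -2.57256341e-05,  2.69080013e+00]), 'contact_force': array([-0.53495552, -0.1252263 , -0.03471006]), 'wrist_torque': array([-0.00433778, -0.06424222,  0.03687162]), 'grasp_force': 0.0, 'opening': 0.9997020979087339}
```

View pics/scene0.png

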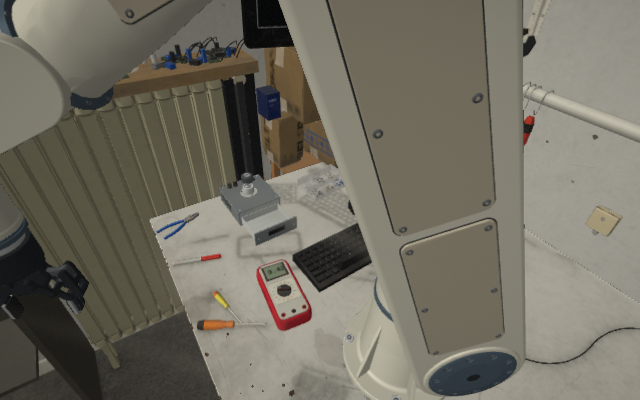

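View pics/top0.png

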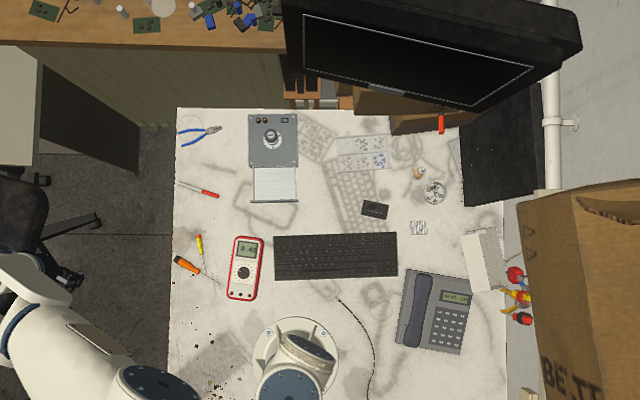

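The top view shows the case near (273,139) with its knob at (272,138), and the open drawer reaching down to row ~202. The adapter is at (375,209). In the scene view the arm hides the adapter, while the knob is at (248,180).

```bash
python3 - <<'E'
from h import *
f=np.load("top0.npy",allow_pickle=True).item(); g=np.load("scene0.npy",allow_pickle=True).item()
p=f["pixels"]; a=cv2.resize(p[100:220,230:400],None,fx=4.6,fy=4.6,interpolation=cv2.INTER_CUBIC); cv2.imwrite("pics/c1.png",a)
q=g["pixels"]; cv2.imwrite("pics/c2.png",cv2.resize(q[160:255,210:310],None,fx=6,fy=6,interpolation=cv2.INTER_CUBIC))
# adapter
m=(p.max(2)<75).astype(np.uint8); n,l,s,c=cv2.connectedComponentsWithStats(m)
for i in range(1,n):
    if 360<c[i][0]<392 and 195<c[i][1]<222 and s[i][4]>20:
        ct=np.argwhere(l==i)[:,::-1].astype(np.float32); print(s[i],c[i],cv2.minAreaRect(ct))
        w=np.array([plane(f,u,v,30)[:2] for u,v in ct],np.float32); print("world@30",cv2.minAreaRect(w),w.min(0),w.max(0))
print("knob",plane(f,272,138,125),"roof corners",[plane(f,u,v,58).round() for u,v in((248,114),(298,114),(298,166),(248,166))])
print("drawer front",[plane(f,u,v,54).round() for u,v in((252,202),(298,202))])
E
```

```text
[361 200  27  19 341] [374.49560117 209.17008798] ((374.4941101074219, 209.2764434814453), (24.947002410888672, 14.425877571105957), 12.528807640075684)
world@30 ((436.69989013671875, -225.3774871826172), (72.51588439941406, 42.21229934692383), 78.14775085449219) [ 411.46033 -261.88943] [ 463.4378  -186.17241]
knob [624.21646474  69.11772097 125.        ] roof corners [array([707., 146.,  58.]), array([709.,   1.,  58.]), array([557.,  -1.,  58.]), array([555., 143.,  58.])]
drawer front [array([452., 129.,  54.]), array([453.,  -3.,  54.])]
```

View pics/c1.png

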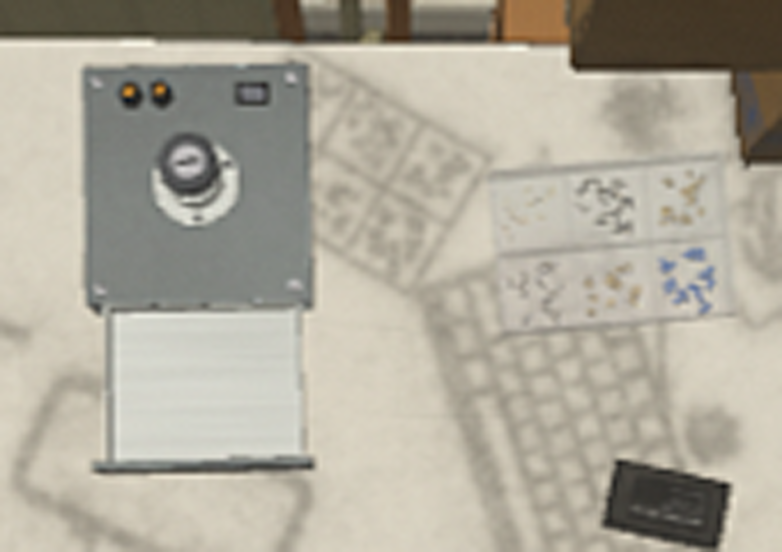

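View pics/c2.png

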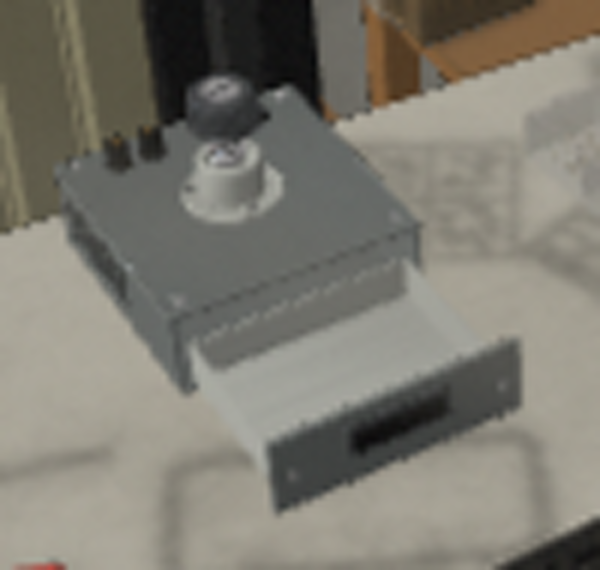

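Crop 1 gives roof corners at about (83,67), (309,65), (313,303) and (87,303), a knob top centred at ~(188,163), and a drawer panel at row ~462 between columns 95 and 314. The adapter is a clean rectangle. Crop 2 shows the drawer empty and the knob top at ~(224,93).

```bash
python3 - <<'E'
from h import *
f=np.load("top0.npy",allow_pickle=True).item(); g=np.load("scene0.npy",allow_pickle=True).item()
T=lambda u,v,z:plane(f,230+(u+.5)/4.6-.5,100+(v+.5)/4.6-.5,z)
S=lambda u,v,z:plane(g,210+(u+.5)/6-.5,160+(v+.5)/6-.5,z)
c=np.array([T(u,v,58) for u,v in((83,67),(309,65),(313,303),(87,303))]); print(c.round(1),c.mean(0))
print("yaw",[np.arctan2(*(c[i]-c[j])[[1,0]]) for i,j in((0,3),(1,2))],[np.arctan2(-(c[i]-c[j])[0],(c[i]-c[j])[1]) for i,j in((0,1),(3,2))])
c2=np.array([S(u,v,58) for u,v in((58,178),(290,88),(420,228),(175,318))]); print("scene roof",c2.round(1),c2.mean(0))
print("knob top T",T(188,163,125),"S",S(224,93,125), "boss base T",T(197,184,58),"boss mouth S",S(230,157,83.5))
print("front",T(95,462,54),T(314,460,54),"scene front",S(268,445,54),S(521,338,54))
print("adapter",[T(u,v,30).round(1) for u,v in((619,461),(731,484),(714,546),(605,526))])
E
```

```text
[[ 7.065e+02  1.469e+02  5.800e+01]
 [ 7.098e+02  4.500e+00  5.800e+01]
 [ 5.585e+02 -4.000e-01  5.800e+01]
 [ 5.566e+02  1.411e+02  5.800e+01]] [632.84398255  73.02706468  58.        ]
yaw [np.float64(0.03907889931186699), np.float64(0.03207165199300065)] [np.float64(0.02305308033646926), np.float64(0.013374831899959328)]
scene roof [[694.6 146.9  58. ]
 [707.8   5.9  58. ]
 [557.2   1.6  58. ]
 [556.1 137.9  58. ]] [628.94031616  73.08263054  58.        ]
knob top T [632.41435584  73.47184576 125.        ] S [630.49607235  71.92943582 125.        ] boss base T [632.90355762  73.69429799  58.        ] boss mouth S [632.08227603  72.61293579  83.5       ]
front [457.15818127 134.30509195  54.        ] [460.17860055  -2.38037378  54.        ] scene front [454.17426876 134.62771728  54.        ] [458.69064741  -2.94810254  54.        ]
adapter [array([ 463.9, -195.2,   30. ]), array([ 450.2, -266.3,   30. ]), array([ 410.7, -255.6,   30. ]), array([ 422.5, -186.6,   30. ])]
```

```bash
cat > d.py <<'E'
import sys; from h import *
from scipy.spatial.transform import Rotation as Ro
# target x y z [yaw_deg]: tool-frame shift in cm (along present axes) and spin still to make
s=sense(); t=np.array([float(a) for a in sys.argv[1:4]]); R=Ro.from_euler("xyz",s["tcp_rot"])
print("shift cm",(R.inv().apply(t-s["eef_pos"])/10).round(2),"yaw",np.degrees(s["tcp_rot"][2]).round(1))
if len(sys.argv)>4: print("spin",round(float(-np.radians((float(sys.argv[4])-np.degrees(s["tcp_rot"][2])+180)%360-180)),3))
print("clock",s["clock"],"q",s["qpos"].round(2),"F",s["contact_force"].round(1))
E
python3 -m jog '[{"spin":0.12},{"spin":0.12},{"spin":0.12},{"spin":0.12},{"spin":0.12},{"spin":0.12},{"spin":0.12},{"spin":0.12},{"spin":0.12},{"spin":0.12},{"spin":0.109}]'
python3 d.py 437.5 -226.5 120 79.2
python3 - <<'E'
from h import *
f=np.load("top0.npy",allow_pickle=True).item(); g=np.load("scene0.npy",allow_pickle=True).item()
for a,b in(((283,93),(245,47)),((287,15),(245,47)),((303,55),(245,47))):
    o,d=ray(f,*a);p,e=ray(g,*b); k=np.linalg.lstsq(np.c_[d,-e],p-o,rcond=None)[0]; print(o+k[0]*d,p+k[1]*e)
for z in(300,400,500): print(plane(f,285,93,z), plane(f,470,108,z))
E
```

```text
shift cm [-49.25 -63.77  11.14] yaw 154.2
spin 1.308
clock 0.1 q [ 1.12  0.35  1.63  0.    1.16 -0.  ] F [-0.5 -0.1 -0. ]
[645.14419009  16.13699662 489.16911721] [649.9138073   26.59084845 491.26815152]
[823.97690413  12.65842404 456.68096341] [801.91172869 -33.24017609 443.86195336]
[736.10190094 -22.8535906  459.92385157] [742.09165833  -9.69316923 462.51906449]
[700.19629469  24.18042407 300.        ] [ 668.54043822 -423.84393918  300.        ]
[671.12468714  17.7614322  400.        ] [ 642.06848244 -393.47013945  400.        ]
[642.05307958  11.34244033 500.        ] [ 615.59652665 -363.09633973  500.        ]schema error: expected keys x, y, z, spin, grip
```

```bash
python3 -m jog '[{"x":0,"y":0,"z":0,"spin":0.12,"grip":0},{"x":0,"y":0,"z":0,"spin":0.12,"grip":0},{"x":0,"y":0,"z":0,"spin":0.12,"grip":0},{"x":0,"y":0,"z":0,"spin":0.12,"grip":0},{"x":0,"y":0,"z":0,"spin":0.12,"grip":0},{"x":0,"y":0,"z":0,"spin":0.12,"grip":0},{"x":0,"y":0,"z":0,"spin":0.12,"grip":0},{"x":0,"y":0,"z":0,"spin":0.12,"grip":0},{"x":0,"y":0,"z":0,"spin":0.12,"grip":0},{"x":0,"y":0,"z":0,"spin":0.12,"grip":0},{"x":0,"y":0,"z":0,"spin":0.109,"grip":0}]'
python3 d.py 437.5 -226.5 120 79.2
```

```text
clock: 1.02
eef_pos: [272.1, 562.3, 230.8]
tcp_rot: [-3.141, 0.001, 1.376]
contact_force: [0.6, -0.1, -0.0]
opening: 0.998
grasp_force: 0.0
shift cm [-74.17  31.51  11.14] yaw 78.8
spin -0.007
clock 1.0167 q [ 1.12  0.35  1.63 -0.    1.16  1.31] F [ 0.6 -0.1 -0. ]
```

```bash
python3 -m jog '[{"x":-3.7,"y":1.57,"z":0,"spin":0,"grip":0},{"x":-3.7,"y":1.57,"z":0,"spin":0,"grip":0},{"x":-3.7,"y":1.57,"z":0,"spin":0,"grip":0},{"x":-3.7,"y":1.57,"z":0,"spin":0,"grip":0},{"x":-3.7,"y":1.57,"z":0,"spin":0,"grip":0},{"x":-3.7,"y":1.57,"z":0,"spin":0,"grip":0},{"x":-3.7,"y":1.57,"z":0,"spin":0,"grip":0},{"x":-3.7,"y":1.57,"z":0,"spin":0,"grip":0},{"x":-3.7,"y":1.57,"z":0,"spin":0,"grip":0},{"x":-3.7,"y":1.57,"z":0,"spin":0,"grip":0},{"x":-3.7,"y":1.57,"z":0,"spin":0,"grip":0},{"x":-3.7,"y":1.57,"z":0,"spin":0,"grip":0},{"x":-3.7,"y":1.57,"z":0,"spin":0,"grip":0},{"x":-3.7,"y":1.57,"z":0,"spin":0,"grip":0},{"x":-3.7,"y":1.57,"z":0,"spin":0,"grip":0},{"x":-3.7,"y":1.57,"z":0,"spin":0,"grip":0},{"x":-3.7,"y":1.57,"z":0,"spin":0,"grip":0},{"x":-3.7,"y":1.57,"z":1,"spin":0,"grip":0},{"x":-3.7,"y":1.57,"z":2,"spin":0,"grip":0},{"x":-3.7,"y":1.57,"z":2,"spin":0,"grip":0}]'
python3 d.py 437.5 -226.5 4 79.2
```

```text
clock: 2.68
eef_pos: [440.7, -220.0, 183.9]
tcp_rot: [3.14, 0.0, 1.381]
contact_force: [1.5, 0.5, 0.6]
opening: 1.002
grasp_force: 0.0
shift cm [-0.69 -0.22 17.99] yaw 79.1
spin -0.001
clock 2.6833 q [-0.47  0.2   1.96  0.    0.98 -0.28] F [1.5 0.5 0.6]
```

```bash
python3 -m jog '[{"x":0,"y":0,"z":3,"spin":0,"grip":0},{"x":0,"y":0,"z":3,"spin":0,"grip":0},{"x":0,"y":0,"z":0,"spin":0,"grip":0},{"x":0,"y":0,"z":0,"spin":0,"grip":0}]'
python3 - <<'E'
from h import *
g=grab_frame("scene"); cv2.imwrite("pics/s1.png",g["pixels"]); print(proj(g,[[437,-226,30],[632,73,125]]),sense()["eef_pos"])
E
python3 d.py 437.5 -226.5 4 79.2
```

```text
clock: 3.02
eef_pos: [439.1, -217.0, 123.2]
tcp_rot: [-3.138, -0.001, 1.381]
contact_force: [0.6, -0.4, 1.7]
opening: 1.005
grasp_force: 0.0
[[360.21868245 201.5700817 ]
 [246.39279349 174.9438647 ]] [ 440.38041385 -217.37022187  124.58461342]
shift cm [-0.95 -0.1  12.06] yaw 79.2
spin -0.0
clock 3.0667 q [-0.46  0.29  2.01  0.    0.85 -0.27] F [ 0.3 -0.3  0. ]
```

View pics/s1.png

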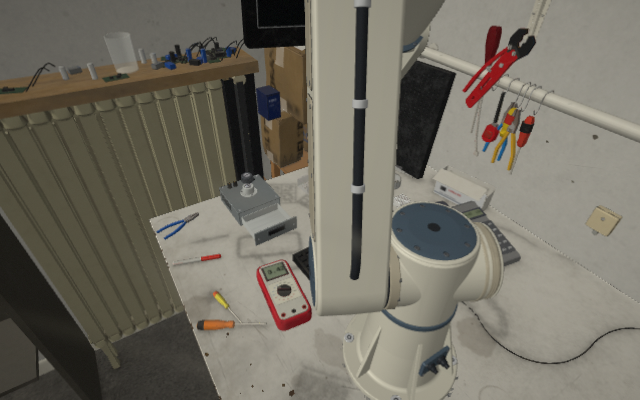

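The arm hides the adapter (projected at (360,202)) in the scene view, so I'll rely on the top-view measurement, which matched the given size.

```bash
python3 -m jog '[{"x":-0.95,"y":-0.1,"z":2,"spin":0,"grip":0},{"x":0,"y":0,"z":3,"spin":0,"grip":0},{"x":0,"y":0,"z":3,"spin":0,"grip":0},{"x":0,"y":0,"z":2,"spin":0,"grip":0},{"x":0,"y":0,"z":1,"spin":0,"grip":0},{"x":0,"y":0,"z":0.8,"spin":0,"grip":0},{"x":0,"y":0,"z":0,"spin":0,"grip":0},{"x":0,"y":0,"z":0,"spin":0,"grip":0}]'
python3 d.py 437.5 -226.5 5 79.2
```

```text
clock: 3.73
eef_pos: [438.6, -227.0, 7.3]
tcp_rot: [3.14, 0.0, 1.382]
contact_force: [-0.7, -0.3, 0.5]
opening: 0.996
grasp_force: 0.0
shift cm [ 0.03 -0.12  0.23] yaw 79.2
spin -0.0
clock 3.7333 q [-0.48  0.49  2.06  0.    0.58 -0.29] F [-0.7 -0.3  0.5]
```

```bash
python3 -m jog '[{"x":0,"y":0,"z":0,"spin":0,"grip":1},{"x":0,"y":0,"z":0,"spin":0,"grip":1},{"x":0,"y":0,"z":0,"spin":0,"grip":1},{"x":0,"y":0,"z":0,"spin":0,"grip":1},{"x":0,"y":0,"z":0,"spin":0,"grip":1},{"x":0,"y":0,"z":0,"spin":0,"grip":1},{"x":0,"y":0,"z":0,"spin":0,"grip":1},{"x":0,"y":0,"z":0,"spin":0,"grip":1},{"x":0,"y":0,"z":-0.5,"spin":0,"grip":1},{"x":0,"y":0,"z":-1.5,"spin":0,"grip":1},{"x":0,"y":0,"z":-3,"spin":0,"grip":1},{"x":0,"y":0,"z":-3,"spin":0,"grip":1},{"x":0,"y":0,"z":-2,"spin":0,"grip":1},{"x":0,"y":0,"z":0,"spin":0,"grip":1}]' 60
python3 d.py 511 70 110 1.5
```

```text
clock: 4.9
eef_pos: [439.9, -227.9, 110.2]
tcp_rot: [3.135, 0.002, 1.382]
contact_force: [1.3, -0.3, -0.9]
opening: 0.499
grasp_force: 61.4
shift cm [ 3.06e+01  1.38e+00 -3.00e-02] yaw 79.2
spin 1.356
clock 4.9 q [-0.48  0.31  2.02 -0.    0.81 -0.29] F [ 1.3 -0.3 -0.9]
```

```bash
python3 -m jog '[{"x":3.8,"y":0.17,"z":0,"spin":0,"grip":1},{"x":3.8,"y":0.17,"z":0,"spin":0,"grip":1},{"x":3.8,"y":0.17,"z":0,"spin":0,"grip":1},{"x":3.8,"y":0.17,"z":0,"spin":0,"grip":1},{"x":3.8,"y":0.17,"z":0,"spin":0,"grip":1},{"x":3.8,"y":0.17,"z":0,"spin":0,"grip":1},{"x":3.8,"y":0.17,"z":0,"spin":0,"grip":1},{"x":3.8,"y":0.17,"z":0,"spin":0.113,"grip":1},{"x":0,"y":0,"z":0,"spin":0.113,"grip":1},{"x":0,"y":0,"z":0,"spin":0.113,"grip":1},{"x":0,"y":0,"z":0,"spin":0.113,"grip":1},{"x":0,"y":0,"z":0,"spin":0.113,"grip":1},{"x":0,"y":0,"z":0,"spin":0.113,"grip":1},{"x":0,"y":0,"z":0,"spin":0.113,"grip":1},{"x":0,"y":0,"z":0,"spin":0.113,"grip":1},{"x":0,"y":0,"z":0,"spin":0.113,"grip":1},{"x":0,"y":0,"z":0,"spin":0.113,"grip":1},{"x":0,"y":0,"z":0,"spin":0.113,"grip":1},{"x":0,"y":0,"z":0,"spin":0.113,"grip":1},{"x":0,"y":0,"z":0,"spin":0,"grip":1}]'
python3 d.py 511 69.5 22 1.5
python3 - <<'E'
from h import *
for n in("scene","top"):
    f=grab_frame(n); p=f["pixels"]; u,v=proj(f,[511,69,60])[0].astype(int); cv2.imwrite(f"pics/{n}2.png",cv2.resize(p[max(v-50,0):v+50,u-65:u+65],None,fx=5,fy=5,interpolation=cv2.INTER_CUBIC)); print(n,u,v)
a=cv2.imread("pics/scene2.png");b=cv2.imread("pics/top2.png");cv2.imwrite("pics/both2.png",cv2.resize(np.vstack([a,b]),(390,600)))
E
```

```text
clock: 6.57
eef_pos: [507.5, 69.0, 105.4]
tcp_rot: [3.141, 0.001, 0.021]
contact_force: [-0.2, -1.1, -1.7]
opening: 0.5
grasp_force: 61.1
shift cm [ 0.36 -0.04  8.34] yaw 1.2
spin -0.005
clock 6.5667 q [ 0.13  0.34  1.98 -0.    0.82  1.68] F [-0.2 -1.1 -1.7]
scene 266 212
top 273 181
```

View pics/both2.png

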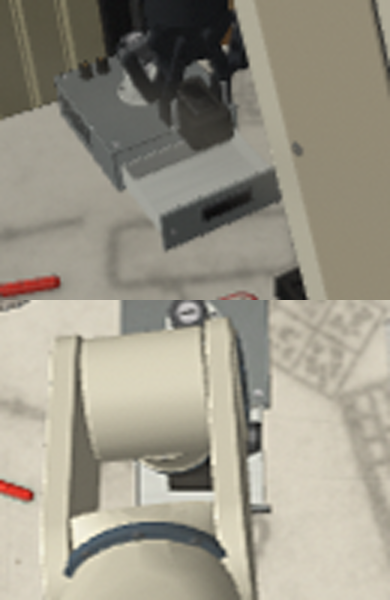

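The picture shows the adapter (scene half, around (205,118)) held square over the open drawer. Next I lower it.

```bash
python3 -m jog '[{"x":0.35,"y":0,"z":0,"spin":0,"grip":1},{"x":0,"y":0,"z":2.5,"spin":0,"grip":1},{"x":0,"y":0,"z":2.5,"spin":0,"grip":1},{"x":0,"y":0,"z":1.5,"spin":0,"grip":1},{"x":0,"y":0,"z":1,"spin":0,"grip":1},{"x":0,"y":0,"z":0.6,"spin":0,"grip":1},{"x":0,"y":0,"z":0,"spin":0,"grip":1},{"x":0,"y":0,"z":0,"spin":0,"grip":1}]'
python3 d.py 511 69.5 20 1.5
```

```text
clock: 7.33
eef_pos: [512.0, 69.3, 25.4]
tcp_rot: [-3.142, -0.0, 0.027]
contact_force: [0.3, 0.5, -1.6]
opening: 0.502
grasp_force: 61.4
shift cm [-0.1  -0.03  0.54] yaw 1.5
spin 0.001
clock 7.3333 q [0.13 0.48 2.01 0.   0.65 1.68] F [ 0.3  0.5 -1.6]
```

```bash
python3 -m jog '[{"x":-0.1,"y":0,"z":0.3,"spin":0,"grip":1},{"x":0,"y":0,"z":0.1,"spin":0,"grip":1},{"x":0,"y":0,"z":0,"spin":0,"grip":1},{"x":0,"y":0,"z":0,"spin":0,"grip":1}]'; python3 -m jog '[{"x":0,"y":0,"z":0.1,"spin":0,"grip":1},{"x":0,"y":0,"z":0,"spin":0,"grip":1}]'
```

```text
clock: 7.67
eef_pos: [510.9, 69.2, 21.5]
tcp_rot: [-3.142, -0.001, 0.026]
contact_force: [0.2, 0.3, -1.2]
opening: 0.501
grasp_force: 61.4
clock: 7.83
eef_pos: [510.8, 69.2, 20.3]
tcp_rot: [-3.142, -0.0, 0.026]
contact_force: [-0.3, -0.2, -1.1]
opening: 0.501
grasp_force: 61.4
```

```bash
python3 -m jog '[{"x":0,"y":0,"z":0.1,"spin":0,"grip":1},{"x":0,"y":0,"z":0,"spin":0,"grip":1}]'; python3 -m jog '[{"x":0,"y":0,"z":0.1,"spin":0,"grip":1},{"x":0,"y":0,"z":0,"spin":0,"grip":1}]'
```

```text
clock: 8.0
eef_pos: [510.7, 69.2, 19.2]
tcp_rot: [3.142, -0.0, 0.026]
contact_force: [0.9, -0.4, -1.0]
opening: 0.498
grasp_force: 61.3
clock: 8.17
eef_pos: [512.0, 69.3, 19.1]
tcp_rot: [-3.142, -0.003, 0.026]
contact_force: [0.2, -0.7, 9.0]
opening: 0.506
grasp_force: 62.4
```

```bash
python3 -m jog '[{"x":0,"y":0,"z":0,"spin":0,"grip":0.3},{"x":0,"y":0,"z":0,"spin":0,"grip":0.3},{"x":0,"y":0,"z":0,"spin":0,"grip":0.3},{"x":0,"y":0,"z":0,"spin":0,"grip":0.3},{"x":0,"y":0,"z":-1,"spin":0,"grip":0.3},{"x":0,"y":0,"z":-2,"spin":0,"grip":0.3},{"x":0,"y":0,"z":-3,"spin":0,"grip":0.3},{"x":0,"y":0,"z":-3,"spin":0,"grip":0.3},{"x":-4,"y":0,"z":0,"spin":0,"grip":1},{"x":-4,"y":0,"z":0,"spin":0,"grip":1},{"x":-3,"y":0,"z":0,"spin":0,"grip":1},{"x":0,"y":0,"z":0,"spin":0,"grip":1},{"x":0,"y":0,"z":0,"spin":0,"grip":1}]'
python3 d.py 405 66 30
python3 - <<'E'
from h import *
o=[]
for n in("scene","top"):
    f=grab_frame(n); p=f["pixels"]; u,v=proj(f,[511,69,40])[0].astype(int); o.append(cv2.resize(p[v-45:v+45,u-50:u+50],None,fx=4,fy=4,interpolation=cv2.INTER_CUBIC))
cv2.imwrite("pics/both3.png",np.hstack(o))
E
```

```text
clock: 9.25
eef_pos: [399.4, 66.2, 108.8]
tcp_rot: [-3.142, -0.0, 0.027]
contact_force: [1.2, -0.3, 0.2]
opening: 0.009
grasp_force: 0.0
shift cm [0.56 0.04 7.88] yaw 1.5
clock 9.25 q [ 0.16  0.19  2.19 -0.    0.75  1.7 ] F [ 1.2 -0.3  0.2]
```

View pics/both3.png

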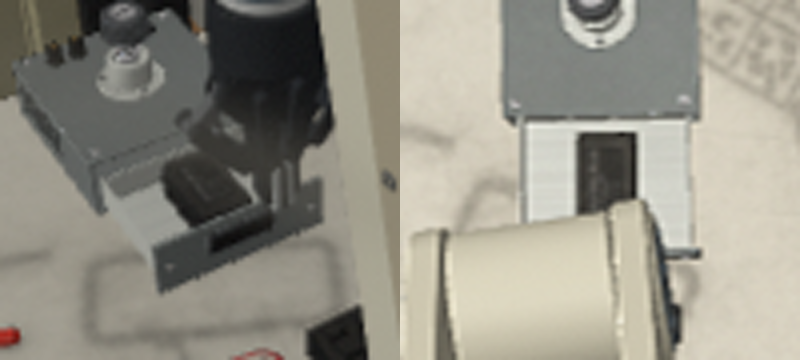

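The adapter lies flat and square inside the drawer (top half, (605,175)), clear of the case edge and the panel. Next: push the drawer shut.

```bash
python3 -m jog '[{"x":0.3,"y":0,"z":3,"spin":0,"grip":1},{"x":0,"y":0,"z":3,"spin":0,"grip":1},{"x":0,"y":0,"z":1.9,"spin":0,"grip":1},{"x":1,"y":0,"z":0,"spin":0,"grip":1},{"x":1,"y":0,"z":0,"spin":0,"grip":1},{"x":1,"y":0,"z":0,"spin":0,"grip":1},{"x":0.8,"y":0,"z":0,"spin":0,"grip":1},{"x":0.8,"y":0,"z":0,"spin":0,"grip":1},{"x":0.8,"y":0,"z":0,"spin":0,"grip":1},{"x":0.8,"y":0,"z":0,"spin":0,"grip":1},{"x":0.8,"y":0,"z":0,"spin":0,"grip":1},{"x":0.8,"y":0,"z":0,"spin":0,"grip":1}]'
python3 d.py 541 69.5 30
```

```text
clock: 10.35
eef_pos: [482.5, 68.5, 29.4]
tcp_rot: [-3.142, -0.0, 0.026]
contact_force: [-1.3, 0.7, 0.3]
opening: 0.004
grasp_force: 0.6
shift cm [ 5.86  0.05 -0.06] yaw 1.5
clock 10.35 q [0.14 0.45 2.07 0.   0.63 1.68] F [-1.3  0.7  0.3]
```

```bash
python3 -m jog '[{"x":0.8,"y":0,"z":0,"spin":0,"grip":1},{"x":0.8,"y":0,"z":0,"spin":0,"grip":1},{"x":0.8,"y":0,"z":0,"spin":0,"grip":1},{"x":0.8,"y":0,"z":0,"spin":0,"grip":1},{"x":0.6,"y":0,"z":0,"spin":0,"grip":1},{"x":0.4,"y":0,"z":0,"spin":0,"grip":1},{"x":0.3,"y":0,"z":0,"spin":0,"grip":1},{"x":0.2,"y":0,"z":0,"spin":0,"grip":1},{"x":0,"y":0,"z":0,"spin":0,"grip":1}]'; python3 -m jog '[{"x":0.2,"y":0,"z":0,"spin":0,"grip":1},{"x":0.2,"y":0,"z":0,"spin":0,"grip":1},{"x":0,"y":0,"z":0,"spin":0,"grip":1}]';
```

```text
clock: 11.1
eef_pos: [529.0, 69.7, 29.2]
tcp_rot: [3.142, -0.0, 0.026]
contact_force: [-0.7, 0.1, -0.4]
opening: 0.001
grasp_force: 0.0
clock: 11.35
eef_pos: [532.9, 69.8, 29.2]
tcp_rot: [3.142, -0.0, 0.026]
contact_force: [-0.0, 0.3, -0.9]
opening: 0.001
grasp_force: 0.0
```

```bash
for i in 1 2; do :; done; python3 -m jog '[{"x":0.2,"y":0,"z":0,"spin":0,"grip":1},{"x":0.2,"y":0,"z":0,"spin":0,"grip":1},{"x":0,"y":0,"z":0,"spin":0,"grip":1}]'; python3 -m jog '[{"x":0.2,"y":0,"z":0,"spin":0,"grip":1},{"x":0.1,"y":0,"z":0,"spin":0,"grip":1},{"x":0,"y":0,"z":0,"spin":0,"grip":1}]';  python3 -m jog '[{"x":0.1,"y":0,"z":0,"spin":0,"grip":1},{"x":0.1,"y":0,"z":0,"spin":0,"grip":1},{"x":0,"y":0,"z":0,"spin":0,"grip":1}]'
```

```text
clock: 11.6
eef_pos: [537.1, 69.9, 29.2]
tcp_rot: [-3.142, -0.001, 0.026]
contact_force: [-0.1, -0.3, 0.9]
opening: 0.0
grasp_force: 0.0
clock: 11.85
eef_pos: [540.0, 70.0, 29.2]
tcp_rot: [3.142, -0.0, 0.026]
contact_force: [-0.8, -0.2, -1.1]
opening: 0.002
grasp_force: 0.0
clock: 12.1
eef_pos: [541.9, 70.0, 29.2]
tcp_rot: [-3.142, -0.0, 0.026]
contact_force: [-0.5, 0.1, 0.6]
opening: -0.001
grasp_force: 0.0
```

```bash
python3 -m jog '[{"x":0.1,"y":0,"z":0,"spin":0,"grip":1},{"x":0.1,"y":0,"z":0,"spin":0,"grip":1},{"x":0,"y":0,"z":0,"spin":0,"grip":1}]'; python3 -m jog '[{"x":0.1,"y":0,"z":0,"spin":0,"grip":1},{"x":0.1,"y":0,"z":0,"spin":0,"grip":1},{"x":0,"y":0,"z":0,"spin":0,"grip":1}]'
```

```text
clock: 12.35
eef_pos: [542.6, 70.0, 29.0]
tcp_rot: [3.141, 0.002, 0.026]
contact_force: [-4.7, 0.4, 3.7]
opening: 0.0
grasp_force: 2.4
clock: 12.6
eef_pos: [542.6, 70.0, 28.8]
tcp_rot: [3.141, 0.006, 0.026]
contact_force: [-10.3, 0.4, 8.8]
opening: -0.0
grasp_force: 5.6
```

```bash
python3 - <<'E'
from h import *
f=grab_frame("scene"); p=f["pixels"]; u,v=proj(f,[560,69,40])[0].astype(int); cv2.imwrite("pics/s4.png",cv2.resize(p[v-50:v+40,u-50:u+60],None,fx=6,fy=6,interpolation=cv2.INTER_CUBIC))
print(u,v,proj(f,[[552,138,54],[555,1,54]]), sense()["eef_pos"],sense()["contact_force"])
E
```

```text
259 208 [[239.42715685 214.39072927]
 [280.15899731 198.89630188]] [542.64908244  69.99390452  28.78497277] [-11.47468511   0.3704762    8.56241453]
```

View pics/s4.png

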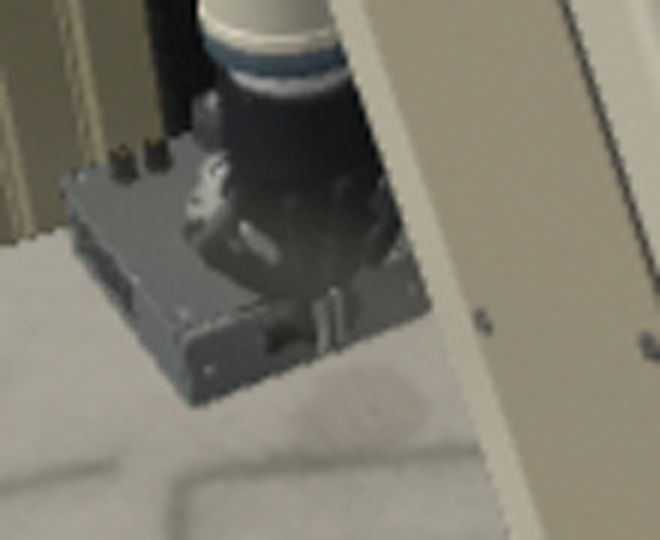

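The scene view shows the drawer front flush with the case (panel at (190,370)–(420,290)), and the push force rose at TCP x = 542.6, which matches the shut position. Now I retreat and go over the knob.

```bash
python3 -m jog '[{"x":-1.5,"y":0,"z":0,"spin":0,"grip":1},{"x":-1.5,"y":0,"z":0,"spin":0,"grip":1},{"x":0,"y":0,"z":-3,"spin":0,"grip":1},{"x":0,"y":0,"z":-4,"spin":0,"grip":0},{"x":0,"y":0,"z":-4,"spin":0,"grip":0},{"x":0,"y":0,"z":-4,"spin":0,"grip":0},{"x":0,"y":0,"z":0,"spin":0,"grip":0},{"x":0,"y":0,"z":0,"spin":0,"grip":0}]'
python3 d.py 632.5 73 175
python3 - <<'E'
from h import *
o=[]
for n in("scene","top"):
    f=grab_frame(n); p=f["pixels"]; u,v=proj(f,[600,73,70])[0].astype(int); np.save(n+"5.npy",f,allow_pickle=True); o.append(cv2.resize(p[v-35:v+35,u-40:u+40],None,fx=5,fy=5,interpolation=cv2.INTER_CUBIC)); print(u,v)
cv2.imwrite("pics/both5.png",np.hstack(o))
E
```

```text
clock: 13.32
eef_pos: [517.9, 69.6, 182.0]
tcp_rot: [-3.141, -0.007, 0.026]
contact_force: [-0.2, -0.8, -0.4]
opening: 0.709
grasp_force: 0.0
shift cm [11.47 -0.04  0.77] yaw 1.5
clock 13.3167 q [ 0.13  0.25  1.9  -0.    0.98  1.68] F [-0.2 -0.8 -0.4]
252 194
272 150
```

View pics/both5.png

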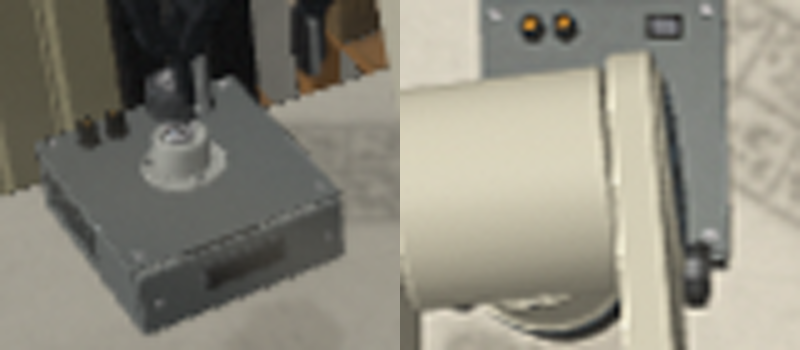

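The drawer stays shut in both halves, with its panel flush at (240,285). I approach the knob.

```bash
python3 -m jog '[{"x":3,"y":0,"z":0,"spin":0,"grip":0},{"x":3,"y":0,"z":0,"spin":0,"grip":0},{"x":3,"y":0,"z":0,"spin":0,"grip":0},{"x":2.45,"y":-0.04,"z":0,"spin":0,"grip":0},{"x":0,"y":0,"z":0,"spin":0,"grip":0},{"x":0,"y":0,"z":2,"spin":0,"grip":0},{"x":0,"y":0,"z":2,"spin":0,"grip":0},{"x":0,"y":0,"z":2,"spin":0,"grip":0},{"x":0,"y":0,"z":1.5,"spin":0,"grip":0},{"x":0,"y":0,"z":0,"spin":0,"grip":0},{"x":0,"y":0,"z":0,"spin":0,"grip":0}]'
python3 d.py 632.5 73 99
```

```text
clock: 14.33
eef_pos: [628.2, 72.5, 102.1]
tcp_rot: [3.141, 0.004, 0.026]
contact_force: [0.2, 1.1, 0.4]
opening: 0.999
grasp_force: 0.0
shift cm [ 0.43 -0.03  0.31] yaw 1.5
clock 14.3333 q [ 0.11  0.51  1.71 -0.    0.92  1.66] F [0.2 1.1 0.4]
```

```bash
python3 -m jog '[{"x":0.4,"y":0,"z":0.3,"spin":0,"grip":0},{"x":0,"y":0,"z":0,"spin":0,"grip":1},{"x":0,"y":0,"z":0,"spin":0,"grip":1},{"x":0,"y":0,"z":0,"spin":0,"grip":1},{"x":0,"y":0,"z":0,"spin":0,"grip":1},{"x":0,"y":0,"z":0,"spin":0,"grip":1},{"x":0,"y":0,"z":0,"spin":0,"grip":1},{"x":0,"y":0,"z":0,"spin":0,"grip":1},{"x":0,"y":0,"z":0,"spin":0,"grip":1}]' 40
python3 d.py 632.5 73 99
```

```text
clock: 15.08
eef_pos: [634.4, 74.4, 102.2]
tcp_rot: [-3.139, -0.001, 0.026]
contact_force: [-2.0, 7.2, 4.7]
opening: 0.409
grasp_force: 39.6
shift cm [-0.19  0.13  0.32] yaw 1.5
clock 15.0833 q [0.11 0.51 1.7  0.   0.92 1.66] F [-2.   7.2  4.7]
```

```bash
python3 -m jog '[{"x":-0.06,"y":-0.2,"z":0,"spin":0,"grip":1},{"x":0,"y":0,"z":0,"spin":0,"grip":1},{"x":0,"y":0,"z":0,"spin":0,"grip":1}]' 60; python3 -m jog '[{"x":0,"y":0,"z":0,"spin":-0.1,"grip":1},{"x":0,"y":0,"z":0,"spin":-0.1,"grip":1},{"x":0,"y":0,"z":0,"spin":-0.1,"grip":1},{"x":0,"y":0,"z":0,"spin":0,"grip":1}]'; python3 -m jog '[{"x":0,"y":0,"z":0,"spin":-0.1,"grip":1},{"x":0,"y":0,"z":0,"spin":-0.1,"grip":1},{"x":0,"y":0,"z":0,"spin":0,"grip":1}]'
```

```text
clock: 15.33
eef_pos: [634.4, 74.5, 102.2]
tcp_rot: [3.141, -0.002, 0.026]
contact_force: [1.0, -2.3, 5.0]
opening: 0.399
grasp_force: 59.5
clock: 15.67
eef_pos: [634.3, 74.8, 102.4]
tcp_rot: [3.141, -0.002, 0.332]
contact_force: [-1.1, 0.1, 8.1]
opening: 0.395
grasp_force: 59.7
clock: 15.92
eef_pos: [634.3, 74.9, 102.6]
tcp_rot: [3.141, -0.002, 0.532]
contact_force: [-1.8, 0.5, 10.0]
opening: 0.4
grasp_force: 59.9
```

```bash
R='x'; python3 -m jog '[{"x":0,"y":0,"z":-0.03,"spin":-0.1,"grip":1},{"x":0,"y":0,"z":0,"spin":-0.1,"grip":1},{"x":0,"y":0,"z":0,"spin":0,"grip":1}]'; python3 -m jog '[{"x":0,"y":0,"z":-0.02,"spin":-0.1,"grip":1},{"x":0,"y":0,"z":0,"spin":-0.1,"grip":1},{"x":0,"y":0,"z":0,"spin":0,"grip":1}]';python3 -m jog '[{"x":0,"y":0,"z":-0.02,"spin":-0.1,"grip":1},{"x":0,"y":0,"z":0,"spin":-0.1,"grip":1},{"x":0,"y":0,"z":0,"spin":0,"grip":1}]'
```

```text
clock: 16.17
eef_pos: [634.1, 75.0, 102.7]
tcp_rot: [3.141, -0.002, 0.732]
contact_force: [-0.7, 0.7, 9.2]
opening: 0.401
grasp_force: 59.8
clock: 16.42
eef_pos: [634.0, 75.1, 102.9]
tcp_rot: [3.141, -0.001, 0.932]
contact_force: [-0.9, 1.1, 8.1]
opening: 0.399
grasp_force: 59.8
clock: 16.67
eef_pos: [633.9, 75.2, 102.9]
tcp_rot: [3.141, -0.001, 1.132]
contact_force: [-0.4, 1.7, 7.8]
opening: 0.396
grasp_force: 59.7
```

```bash
python3 -m jog '[{"x":0,"y":0,"z":-0.01,"spin":-0.1,"grip":1},{"x":0,"y":0,"z":0,"spin":0,"grip":1}]' | egrep 'pos|rot|con'; python3 -m jog '[{"x":0,"y":0,"z":-0.01,"spin":-0.1,"grip":1},{"x":0,"y":0,"z":0,"spin":0,"grip":1}]'| egrep 'pos|rot|con';python3 -m jog '[{"x":0,"y":0,"z":-0.01,"spin":-0.1,"grip":1},{"x":0,"y":0,"z":0,"spin":0,"grip":1}]'| egrep 'pos|rot|con'; python3 -m jog '[{"x":0,"y":0,"z":-0.01,"spin":-0.1,"grip":1},{"x":0,"y":0,"z":0,"spin":0,"grip":1}]'| egrep 'pos|rot|con'
```

```text
eef_pos: [633.8, 75.2, 102.9]
tcp_rot: [3.141, -0.001, 1.232]
contact_force: [-1.3, 2.1, 6.2]
eef_pos: [633.7, 75.3, 102.7]
tcp_rot: [3.141, -0.001, 1.33]
contact_force: [-0.7, 1.9, 4.6]
eef_pos: [633.7, 75.2, 102.3]
tcp_rot: [3.141, -0.001, 1.428]
contact_force: [0.7, 2.6, 0.1]
eef_pos: [633.5, 75.2, 102.1]
tcp_rot: [3.141, -0.001, 1.526]
contact_force: [2.1, 3.2, -1.6]
```

The upward force fell to the bolt's weight near yaw 1.25–1.4 and z started to sink, so the bolt is off the thread start. I lower it gently to confirm the drop.

```bash
python3 -m jog '[{"x":0,"y":-0.05,"z":0.2,"spin":0,"grip":1},{"x":0,"y":0,"z":0,"spin":0,"grip":1}]'| egrep 'pos|rot|con';python3 -m jog '[{"x":0,"y":0,"z":0.15,"spin":0,"grip":1},{"x":0,"y":0,"z":0,"spin":0,"grip":1}]'| egrep 'pos|rot|con'; python3 -m jog '[{"x":0,"y":0,"z":0.15,"spin":0,"grip":1},{"x":0,"y":0,"z":0,"spin":0,"grip":1}]'| egrep 'pos|rot|con';python3 -m jog '[{"x":0,"y":0,"z":0.1,"spin":0,"grip":1},{"x":0,"y":0,"z":0,"spin":0,"grip":1}]'| egrep 'pos|rot|con|clo'
```

```text
eef_pos: [633.5, 75.2, 100.0]
tcp_rot: [3.14, -0.001, 1.521]
contact_force: [3.8, 4.5, -2.0]
eef_pos: [633.5, 75.2, 98.5]
tcp_rot: [3.14, -0.001, 1.522]
contact_force: [3.3, 4.4, -1.3]
eef_pos: [633.6, 75.2, 97.7]
tcp_rot: [3.14, -0.001, 1.522]
contact_force: [0.2, 3.6, 4.3]
clock: 18.0
eef_pos: [633.6, 75.2, 97.5]
tcp_rot: [3.14, -0.001, 1.522]
contact_force: [-1.9, 3.8, 10.9]
```

The drop is confirmed: z went from 103.0 on the old thread to a firm stop at 97.5. Taking the drop point as yaw ≈1.20, the forward turn from here (yaw 1.52) is about 6.6 rad. Stroke 1 is 2.64 rad.

```bash
python3 -m jog '[{"x":0.1,"y":0,"z":-0.12,"spin":0,"grip":1},{"x":0,"y":0,"z":0,"spin":0.1,"grip":1},{"x":0,"y":0,"z":0.01,"spin":0.1,"grip":1},{"x":0,"y":0,"z":0.01,"spin":0.1,"grip":1},{"x":0,"y":0,"z":0.01,"spin":0.1,"grip":1},{"x":0,"y":0,"z":0,"spin":0,"grip":1}]'; python3 d.py 634 75 97
```

```text
clock: 18.5
eef_pos: [633.8, 75.2, 97.4]
tcp_rot: [3.14, -0.0, 1.119]
contact_force: [3.6, -2.7, 1.8]
opening: 0.4
grasp_force: 60.3
shift cm [-0.01  0.02  0.04] yaw 64.1
clock 18.5 q [ 0.12  0.52  1.71 -0.    0.91  0.57] F [ 3.6 -2.7  1.8]
```

```bash
python3 -m jog '[{"x":0,"y":0,"z":0.012,"spin":0.12,"grip":1},{"x":0,"y":0,"z":0.011,"spin":0.12,"grip":1},{"x":0,"y":0,"z":0.012,"spin":0.12,"grip":1},{"x":0,"y":0,"z":0.011,"spin":0.12,"grip":1},{"x":0,"y":0,"z":0.012,"spin":0.12,"grip":1},{"x":0,"y":0,"z":0.011,"spin":0.12,"grip":1},{"x":0,"y":0,"z":0.012,"spin":0.12,"grip":1},{"x":0,"y":0,"z":0.011,"spin":0.12,"grip":1},{"x":0,"y":0,"z":0,"spin":0,"grip":1}]'; python3 -m jog '[{"x":0,"y":0,"z":0.012,"spin":0.12,"grip":1},{"x":0,"y":0,"z":0.011,"spin":0.12,"grip":1},{"x":0,"y":0,"z":0.012,"spin":0.12,"grip":1},{"x":0,"y":0,"z":0.011,"spin":0.12,"grip":1},{"x":0,"y":0,"z":0.012,"spin":0.12,"grip":1},{"x":0,"y":0,"z":0.011,"spin":0.12,"grip":1},{"x":0,"y":0,"z":0.012,"spin":0.12,"grip":1},{"x":0,"y":0,"z":0.011,"spin":0.12,"grip":1},{"x":0,"y":0,"z":0.011,"spin":0.12,"grip":1},{"x":0,"y":0,"z":0.011,"spin":0.12,"grip":1},{"x":0,"y":0,"z":0,"spin":0,"grip":1}]'; python3 d.py 634 75 97
```

```text
clock: 19.25
eef_pos: [634.2, 74.7, 96.5]
tcp_rot: [3.14, -0.002, 0.16]
contact_force: [5.6, -4.4, 0.1]
opening: 0.397
grasp_force: 60.2
clock: 20.17
eef_pos: [633.9, 73.9, 95.3]
tcp_rot: [-3.141, -0.003, -1.04]
contact_force: [3.7, -8.1, 1.6]
opening: 0.397
grasp_force: 60.3
shift cm [-0.08 -0.07 -0.17] yaw -59.6
clock 20.1667 q [ 0.12  0.52  1.71 -0.    0.91  2.73] F [ 3.7 -8.1  1.6]
```

```bash
python3 -m jog '[{"x":0,"y":0,"z":0,"spin":0,"grip":0.3},{"x":0,"y":0,"z":0,"spin":0,"grip":0.3},{"x":0,"y":0,"z":0,"spin":0,"grip":0.3},{"x":0,"y":0,"z":0,"spin":0,"grip":0.3},{"x":0,"y":0,"z":0,"spin":-0.12,"grip":0.3},{"x":0,"y":0,"z":0,"spin":-0.12,"grip":0.3},{"x":0,"y":0,"z":0,"spin":-0.12,"grip":0.3},{"x":0,"y":0,"z":0,"spin":-0.12,"grip":0.3},{"x":0,"y":0,"z":0,"spin":-0.12,"grip":0.3},{"x":0,"y":0,"z":0,"spin":-0.12,"grip":0.3},{"x":0,"y":0,"z":0,"spin":-0.12,"grip":0.3},{"x":0,"y":0,"z":0,"spin":-0.12,"grip":0.3},{"x":0,"y":0,"z":0,"spin":-0.12,"grip":0.3},{"x":0,"y":0,"z":0,"spin":-0.12,"grip":0.3},{"x":0,"y":0,"z":0,"spin":-0.12,"grip":0.3},{"x":0,"y":0,"z":0,"spin":-0.12,"grip":0.3},{"x":0,"y":0,"z":0,"spin":-0.12,"grip":0.3},{"x":0,"y":0,"z":0,"spin":-0.12,"grip":0.3},{"x":0,"y":0,"z":0,"spin":-0.12,"grip":0.3},{"x":0,"y":0,"z":0,"spin":-0.12,"grip":0.3}]'; python3 -m jog '[{"x":0,"y":0,"z":0,"spin":-0.12,"grip":0.3},{"x":0,"y":0,"z":0,"spin":-0.12,"grip":0.3},{"x":0,"y":0,"z":0,"spin":-0.12,"grip":0.3},{"x":0,"y":0,"z":0,"spin":-0.12,"grip":0.3},{"x":0,"y":0,"z":0,"spin":-0.12,"grip":0.3},{"x":0,"y":0,"z":0,"spin":-0.12,"grip":0.3},{"x":0,"y":0,"z":0,"spin":-0.12,"grip":0.3},{"x":0,"y":0,"z":0,"spin":-0.12,"grip":0.3},{"x":0,"y":0,"z":0,"spin":-0.12,"grip":0.3},{"x":0,"y":0,"z":0,"spin":-0.12,"grip":0.3},{"x":0,"y":0,"z":0,"spin":-0.12,"grip":0.3},{"x":0,"y":0,"z":0,"spin":-0.12,"grip":0.3},{"x":0,"y":0,"z":0,"spin":-0.12,"grip":0.3},{"x":0,"y":0,"z":0,"spin":-0.12,"grip":0.3},{"x":0,"y":0,"z":0,"spin":-0.12,"grip":0.3},{"x":0,"y":0,"z":0,"spin":-0.12,"grip":0.3},{"x":0,"y":0,"z":0,"spin":-0.12,"grip":0.3},{"x":0,"y":0,"z":0,"spin":-0.12,"grip":0.3},{"x":0,"y":0,"z":0,"spin":-0.12,"grip":0.3},{"x":0,"y":0,"z":0,"spin":-0.12,"grip":0.3}]'; python3 d.py 634 74.5 96
```

```text
clock: 21.83
eef_pos: [632.6, 76.0, 94.9]
tcp_rot: [-3.141, 0.001, 0.893]
contact_force: [0.9, -0.6, -0.4]
opening: 0.702
grasp_force: 0.0
clock: 23.5
eef_pos: [632.6, 76.0, 94.9]
tcp_rot: [3.142, -0.001, -2.99]
contact_force: [0.2, -0.3, 1.3]
opening: 0.703
grasp_force: 0.0
shift cm [-0.11 -0.17 -0.11] yaw -171.3
clock 23.5 q [ 0.12  0.52  1.71  0.    0.91 -1.6 ] F [ 0.2 -0.3  1.3]
```

```bash
python3 -m jog '[{"x":-0.11,"y":-0.17,"z":-0.1,"spin":0,"grip":0.3},{"x":0,"y":0,"z":0,"spin":0,"grip":1},{"x":0,"y":0,"z":0,"spin":0,"grip":1},{"x":0,"y":0,"z":0,"spin":0,"grip":1},{"x":0,"y":0,"z":0,"spin":0,"grip":1},{"x":0,"y":0,"z":0,"spin":0,"grip":1},{"x":0,"y":0,"z":0,"spin":0,"grip":1}]'; python3 d.py 634 74.5 96
```

```text
clock: 24.08
eef_pos: [634.3, 74.6, 96.4]
tcp_rot: [3.141, 0.0, -2.998]
contact_force: [-1.8, 1.4, 5.2]
opening: 0.395
grasp_force: 59.4
shift cm [ 0.03 -0.    0.04] yaw -171.8
clock 24.0833 q [ 0.11  0.52  1.71  0.    0.91 -1.6 ] F [-1.8  1.4  5.2]
```

```bash
python3 -m jog '[{"x":0,"y":0,"z":0.0,"spin":0.12,"grip":1},{"x":0,"y":0,"z":0.01,"spin":0.12,"grip":1},{"x":0,"y":0,"z":0.012,"spin":0.12,"grip":1},{"x":0,"y":0,"z":0.011,"spin":0.12,"grip":1},{"x":0,"y":0,"z":0.012,"spin":0.12,"grip":1},{"x":0,"y":0,"z":0.011,"spin":0.12,"grip":1},{"x":0,"y":0,"z":0.012,"spin":0.12,"grip":1},{"x":0,"y":0,"z":0.011,"spin":0.12,"grip":1},{"x":0,"y":0,"z":0.011,"spin":0.12,"grip":1},{"x":0,"y":0,"z":0.011,"spin":0.12,"grip":1},{"x":0,"y":0,"z":0.012,"spin":0.12,"grip":1},{"x":0,"y":0,"z":0.011,"spin":0.12,"grip":1},{"x":0,"y":0,"z":0.012,"spin":0.12,"grip":1},{"x":0,"y":0,"z":0.011,"spin":0.12,"grip":1},{"x":0,"y":0,"z":0.012,"spin":0.12,"grip":1},{"x":0,"y":0,"z":0.011,"spin":0.12,"grip":1},{"x":0,"y":0,"z":0,"spin":0,"grip":1}]'; python3 d.py 634 74.5 96
```

```text
clock: 25.5
eef_pos: [633.5, 73.8, 94.4]
tcp_rot: [-3.14, 0.001, 1.358]
contact_force: [-3.8, -1.7, 5.9]
opening: 0.392
grasp_force: 59.6
shift cm [ 0.08  0.03 -0.16] yaw 77.8
clock 25.5 q [ 0.11  0.52  1.71 -0.    0.91  0.33] F [-3.8 -1.7  5.9]
```

```bash
python3 -m jog '[{"x":0,"y":0,"z":0.01,"spin":0.12,"grip":1},{"x":0,"y":0,"z":0.01,"spin":0.12,"grip":1},{"x":0,"y":0,"z":0.012,"spin":0.12,"grip":1},{"x":0,"y":0,"z":0.011,"spin":0.12,"grip":1},{"x":0,"y":0,"z":0.012,"spin":0.12,"grip":1},{"x":0,"y":0,"z":0.011,"spin":0.12,"grip":1},{"x":0,"y":0,"z":0.012,"spin":0.12,"grip":1},{"x":0,"y":0,"z":0.011,"spin":0.12,"grip":1},{"x":0,"y":0,"z":0.011,"spin":0.12,"grip":1},{"x":0,"y":0,"z":0.011,"spin":0.12,"grip":1},{"x":0,"y":0,"z":0.012,"spin":0.12,"grip":1},{"x":0,"y":0,"z":0.011,"spin":0.12,"grip":1},{"x":0,"y":0,"z":0.012,"spin":0.12,"grip":1},{"x":0,"y":0,"z":0.011,"spin":0.12,"grip":1},{"x":0,"y":0,"z":0.012,"spin":0.12,"grip":1},{"x":0,"y":0,"z":0.011,"spin":0.12,"grip":1},{"x":0,"y":0,"z":0.011,"spin":0.12,"grip":1},{"x":0,"y":0,"z":0.007,"spin":0.07,"grip":1},{"x":0,"y":0,"z":0,"spin":0,"grip":1},{"x":0,"y":0,"z":0,"spin":0,"grip":1}]'; python3 d.py 634 74.5 96
python3 - <<'E'
from h import *
o=[]
for n in("scene","top"):
    f=grab_frame(n); p=f["pixels"]; u,v=proj(f,[600,73,70])[0].astype(int); o.append(cv2.resize(p[v-35:v+35,u-40:u+40],None,fx=5,fy=5,interpolation=cv2.INTER_CUBIC))
cv2.imwrite("pics/both6.png",np.hstack(o))
E
```

```text
clock: 27.17
eef_pos: [633.1, 74.9, 92.4]
tcp_rot: [3.14, 0.002, -0.745]
contact_force: [-6.9, 3.5, 6.2]
opening: 0.395
grasp_force: 59.7
shift cm [ 0.09 -0.03 -0.36] yaw -42.7
clock 27.1667 q [0.11 0.53 1.71 0.   0.91 2.43] F [-6.9  3.5  6.2]
```

View pics/both6.png

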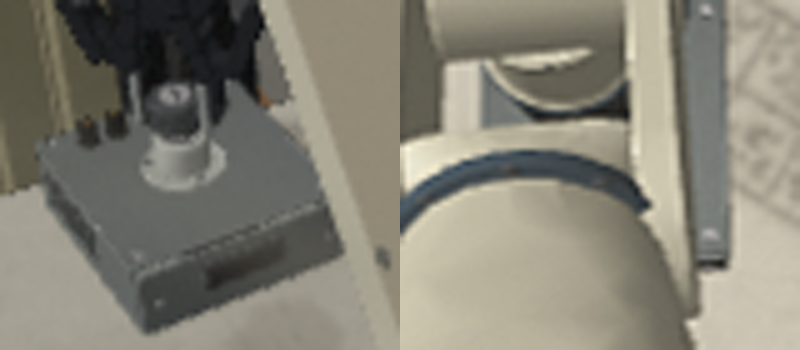

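The final picture shows the knob gripped between both fingers at (172,110), clearly lower than before, with the drawer still shut. I relax the residual side load and hand in.

```bash
python3 -m jog '[{"x":-0.18,"y":0.04,"z":-0.08,"spin":0,"grip":1},{"x":0,"y":0,"z":0,"spin":0,"grip":1},{"x":0,"y":0,"z":0,"spin":0,"grip":1},{"x":0,"y":0,"z":0,"spin":0,"grip":1},{"x":0,"y":0,"z":0,"spin":0,"grip":1}]' && python3 -c "
from rig import *
print(sign_off())"
```

```text
clock: 27.68
eef_pos: [633.0, 75.0, 93.1]
tcp_rot: [-3.142, -0.0, -0.744]
contact_force: [2.5, -1.6, -1.3]
opening: 0.398
grasp_force: 59.8
the job is handed in; nothing more can be done
None
```

I handed the job in at 27.7 s: the adapter lies flat in the shut drawer, and the bolt was backed off until it dropped, then turned forward one full turn (drop point read from force and height) and is still held in the gripper.

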